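# Set up the abacus display at the kiosk counter

## Robot

A 6-joint arm with a two-finger parallel gripper is mounted at the origin on the work surface. World frame = base frame: x ahead of the robot, y to its left, z up, the work surface at z = 0. Lengths are in m, angles in rad, forces in N, time in s.
With the tool pointing down it reaches from about 0.275 to 0.75 m from the base axis. Payload 10.2 kg.
Tool frame: the origin (TCP) lies midway between the tips of the shut fingers; the grasp point (between the pads) lies 19 mm behind it; z points along the fingers, y is the direction in which the jaws open and shut (so a half turn about z gives the same grasp; the last joint's range is limited). The gripper opens to 85 mm and grips with 20 to 120 N. Pads are 22 mm wide; open, the fingers measure 114 mm over their backs; the gripper's body (76 mm by 85 mm) begins 54 mm behind the grasp point. The pads swing forward as they close: fully open they stand 13 mm farther back than shut.
Start: joints at [-1.437, 0.313, 1.498, -0, 1.331, -0.223], TCP at [0.183, -0.492, 0.231] pointing down, gripper open.
Joint ranges: [-2.94, 2.94], [-0.97, 2.17], [0.19, 2.56], [-1.23, 4.37], [0.02, 3.11], [-2.88, 2.88]. Speed limits (rad/s): [2.39, 2.39, 3.01, 3.14, 3.14, 3.14].

## Interface

Orientations are given as [roll, pitch, yaw] about the fixed x, y, z axes, in that order (R = Rz(yaw) Ry(pitch) Rx(roll)).
In Python, from workcell import ctrl, imaging gives the robot as it stands. The module is installed in compiled form; this text tells all that it offers.
- The arm moves only by the tool move_arm, never from a script. Its argument "targets" is a list of rows, each a list of 2 entries, a list of its own where there are three numbers: the shift along the tool's x, y, z in m, then the turn, a rotation vector about the tool's x, y, z in rad. In form: [[[dx, dy, dz], [wx, wy, wz]], ...]. A call has 1 to 12 rows; each row is the pose to reach, as a shift and turn from the pose measured when the call began, along the tool's axes at that moment; what a row does not reach only later rows make up. A row lasts 1/10 s, in which the tool goes at most 50 mm and 8.59 degrees, less where a joint would pass 70% of its speed; a pose out of reach is approached as far as the arm can. A call with a gripper value outside its range is refused whole. "grip" is the finger opening in m, from 0 to 0.0854, set as the call begins (left out, the last holds). The fingers move at their own pace and stop on an object; "newtons" is the grip in N (left out, the last holds). Time passes only in rows, so rows that repeat a pose let the fingers close. It gives the time, the measured TCP pose, the force and the opening at its end, in the units of the state.
- ctrl.read_state(): the state, without advancing time (a new reading comes with each control period).
- imaging.grab_frame(name): name is "side" or "top" or "wrist"; returns the picture (480x640x3 uint8, blue, green, red); there is no depth.
- imaging.camera_params(name): a dict with "K" (3x3 intrinsics, pixels), "extrinsics" (4x4, takes a point from world to camera coordinates); the wrist camera has in their place "hand_eye" (4x4, takes a point from camera to tool coordinates, whose origin is the TCP and whose axes are the flange's). Camera axes: x right, y down, z forward; pixel columns grow to the right and rows downward; lengths in m; the calibration is good to about 2 mm. A picture is of the moment at which its call begins: read the wrist's pose just before it. camera_params takes no time and is no camera call.
- ctrl.sign_off(): hands the job in, once; it reports no verdict.
The state is a dict: "time": time; "joint_positions": joint angles; "qvel": joint speeds; "tau": joint torques, N m; "position": TCP position; "tool_rot": TCP orientation; "contact_force": force on the tool from outside, world axes, zero at the start; "wrist_torque": the same for the moment, N m; "width": opening from 0.0 (shut) to 1.0 (fully open).
Only numpy, scipy, OpenCV 4.12 (cv2) and the standard library are available. Lean on these libraries where they do the work, as an engineer would, in place of code of your own. Each camera call takes 0.05 s, during which the arm holds its last target.

## Task

Set up the counter display: raise the stiff lid of the wooden stock case to 60 degrees from closed and let go so that it stands there by itself. Then squeeze the lock button on the grip of the steel display arm, draw the arm with its green abacus out to the third mark from the grip (third mark level with the mouth of the channel), and finish still holding it there by the grip for the customer, as its spring would pull it back in. Leave the other goods on the counter where they are.

Things in the scene. Friction and masses are not known exactly. Their poses are not given: they have to be found in the camera images.
- case: Dark wooden stock case, fixed: open box 170 (x) x 180 (y) x 70 mm high. Origin at the centre of its underside, z up; -x is its front (towards the robot), yaw within 0.2 of zero. The lid hinge runs along y at the top of its +x side. On its +y side stands a thin steel quadrant scale about the hinge, radius 75 (look only), short ticks at 30 and 90 degrees, long tick at 60.
- lid_hinge (a point): Middle of the lid's hinge line, fixed to the case: 85 mm in +x and 76 mm above the case's origin. Axes as the case.
- lid (a joint): Lid angle in rad, 0 closed, grows as the front edge rises (60 degrees = 1.047), stop at 1.9. A stiff friction hinge (about 0.6 N m, lid 0.3 kg): the lid stays where it is left; lifting at the tab takes about 3 to 6 N. It starts between 0 and 0.2.
- lid_tab (a point): Grip point in the lid's steel tab: flat, 22 mm wide (along y), 10 thick, jutting 48 mm from the lid's front edge in its plane (lid 170 x 180 x 10). The point is on the mid-plane, 30 mm ahead of that edge: at lid angle t it is lid_hinge + 200 mm x (-cos t, 0, sin t) in the case's axes. Both sides are free: pinched across its 22 mm width it swivels between the fingers. Axes turn with the lid.
- swing_base: Galvanized display arm, fixed, does not swing: foot 120 x 100 x 8 mm, post 30 x 30 to 308 mm height, level open-topped channel 22 mm wide at 200 mm height along its own -y to the mouth, 190 mm from the post's axis. Origin at the centre of the foot's underside, z up. Yaw within 0.25 of zero: the arm extends to the robot's right (world -y).
- mouth (a point): Centre of the mouth (end edge) of the channel, at its top edge, 190 mm from the post along the body's -y and 207 mm above the counter. Fixed. Axes as swing_base.
- boom (a joint): Extension (m) of the inner tube (16 x 16 mm) from the channel along swing_base's -y. 0 home (starts locked there), stop 0.17. Four dark lines cross its top; line n from the grip is level with the mouth at 0.04 n: third mark 0.120. A spring pulls it home, 2 N at home, 4.4 N at 0.120 (friction 0.8 N): let go, it slides back. Beyond the grip hangs a green abacus 150 x 110, 70 to 180 mm above the counter.
- third_mark (a point): Centre of the third line from the grip, on top of the tube; 120 mm inside the mouth when home. Moves with the tube. Axes as swing_base.
- grip (a point): Grip point in the tube's black grip block: 28 mm thick (x of swing_base), 34 long (along the arm), 55 high, from 192 to 247 mm above the counter. The point is on its mid-plane, 222 mm above the counter (25 below the block's top), level with the lock button, 60 mm beyond the mouth when home. Moves with the tube. Axes as swing_base.
- lock (a joint): Travel of the lock button in m: 0 out (locked), 0.006 fully pressed, spring 3 N at rest to 6 N fully pressed. The tooth clears its keeper from about 0.0035; while the button is out the tube cannot be drawn out of home. It springs back when let go.
- lock_face (a point): Centre of the steel lock button's outer face on the +x side (of swing_base) of the grip block: 20 (along the arm) x 24 mm high, 7 mm proud, pressed towards -x. Block and button are 35 mm across, 29 pressed: pinching the grip from above across x with 10 to 30 N presses the button and holds the tube at once. Moves with the tube.
- yellow_abacus: Yellow plastic abacus lying flat, 120 x 170 x 16 mm, origin under its centre. Leave alone.
- saucer: Chipped white porcelain saucer, 132 mm across, 17 mm high, origin under its centre. Leave alone.
- padlock: Brass padlock lying flat, 45 x 38 x 22 mm and a steel shackle on +x, origin under its centre. Leave alone.
- pencil_case: Jacaranda-wood pencil case, 60 x 200 x 34 mm, origin under its centre. Leave alone.
- pencil_tin: Steel tin of pencils, 72 mm across, 95 mm high (pencils to 160 mm), origin under its centre. Leave alone.
- exercise_books: Pile of three exercise books, 100 x 140 x 24 mm, origin under its centre. Leave alone.

How it is judged:
By the outcome, as a careful person would: the job done as asked, in the order asked, and still so for the second after the job is handed in, while the arm keeps its last pose, push and grip.
It also fails if it takes over 50 s, if anything falls off the work surface, if the arm or the gripper's body presses on something with over 40 N, if the wrist force passes 120 N, or if a joint passes its speed limit or range.

## Working session

There is one attempt and no reset: what is moved stays moved. The work goes in short steps, Python scripts to look and compute and a tool call to move; the robot and the scene stay as the last step left them, time stands still between calls to the robot, and variables do not carry over. Pictures are saved under pics/ and viewed, and the job is handed in when it is done.

Besides the shell and the picture viewer there is one more tool, called after "Request:" by a JSON object that holds its "method" and its "body". move_arm: Moves the arm, as the interface text tells. Its arguments: {"type":"object","properties":{"targets":{"type":"array"},"grip":{"type":"number"},"newtons":{"type":"number"}},"required":["targets"]}

```bash
mkdir -p pics
python3 - <<'E'
from workcell import ctrl, imaging
import cv2
s=ctrl.read_state(); print(s)
for n in("top","side","wrist"):
    p=imaging.camera_params(n); print(n,{k:(v.round(4).tolist() if hasattr(v,'round') else v) for k,v in p.items()})
    cv2.imwrite(f"pics/{n}0.png",imaging.grab_frame(n))
E
```

```text
{'time': 0.0, 'joint_positions': array([-1.43736725e+00,  3.13464052e-01,  1.49843183e+00, -2.89148977e-05,
        1.33100356e+00, -2.23414973e-01]), 'qvel': array([-0.00066011,  0.00103649, -0.00120094, -0.00145732, -0.00218074,
        0.00106217]), 'tau': array([ 2.71525607e-05, -4.12265432e+01, -2.59744996e+01, -1.23145710e-04,
        4.15379312e-03,  3.01195549e-07]), 'position': array([ 0.18333167, -0.49167536,  0.23072986]), 'tool_rot': array([-3.14031212e+00, -2.62153792e-04,  3.56850765e-01]), 'contact_force': array([0.11409106, 0.06633514, 0.65900418]), 'wrist_torque': array([-0.0024815 ,  0.01359011,  0.00904038]), 'width': 0.9999981969917935}
top {'K': [[440.7565, 0.0, 318.995], [0.0, 440.7565, 236.4642], [0.0, 0.0, 1.0]], 'extrinsics': [[0.0013, -0.9998, 0.0191, 0.0473], [-0.9815, -0.005, -0.1915, 0.5669], [0.1915, -0.0185, -0.9813, 0.9481], [0.0, 0.0, 0.0, 1.0]]}
side {'K': [[437.2927, 0.0, 313.1011], [0.0, 437.2927, 238.3087], [0.0, 0.0, 1.0]], 'extrinsics': [[-0.9907, -0.1351, -0.0186, 0.5733], [-0.0661, 0.595, -0.801, 0.1461], [0.1192, -0.7923, -0.5984, 1.1401], [0.0, 0.0, 0.0, 1.0]]}
wrist {'K': [[407.7042, 0.0, 320.648], [0.0, 407.7042, 242.3501], [0.0, 0.0, 1.0]], 'hand_eye': [[0.0003, -0.9582, -0.2862, 0.0726], [1.0, 0.0002, 0.0003, -0.0015], [-0.0002, -0.2862, 0.9582, -0.1407], [0.0, 0.0, 0.0, 1.0]]}
```

View pics/top0.png

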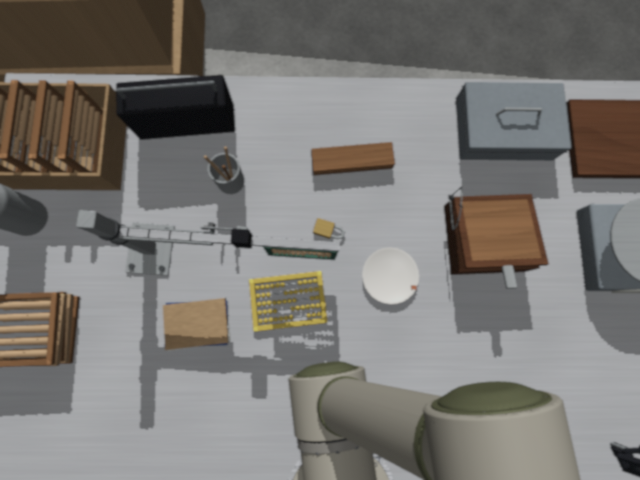

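View pics/side0.png

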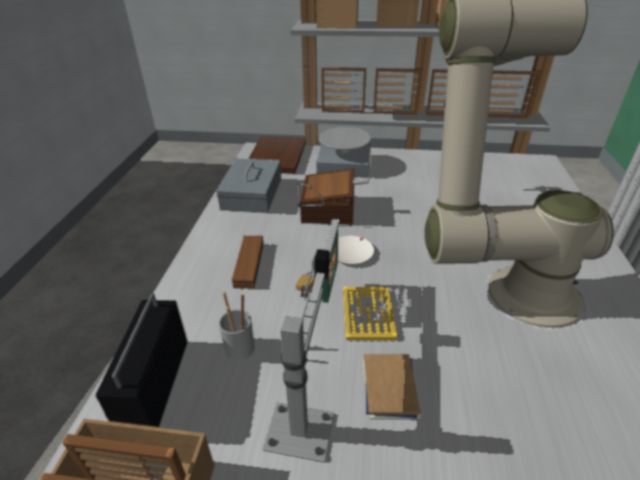

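View pics/wrist0.png

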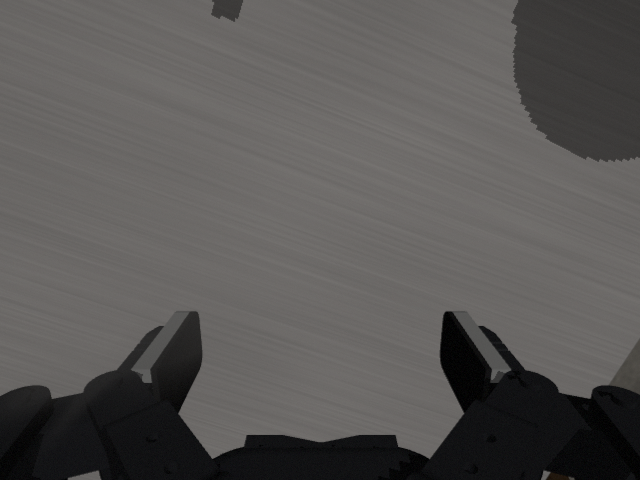

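The top view shows the case at about (497,235) with its tab at (510,275). The post top is at (90,220), the grip at (241,238) and the abacus at (300,248). The wrist view shows only bare counter. Next I'll enlarge crops of the top and side views.

Run:
```python
import cv2
t=cv2.imread("pics/top0.png"); s=cv2.imread("pics/side0.png")
cv2.imwrite("pics/c1.png",cv2.resize(t[180:300,430:560],None,fx=5,fy=5,interpolation=cv2.INTER_CUBIC)[:600,:])
cv2.imwrite("pics/c2.png",cv2.resize(t[195:285,70:270],None,fx=4,fy=4,interpolation=cv2.INTER_CUBIC))
cv2.imwrite("pics/c3.png",cv2.resize(s[160:310,280:400],None,fx=4,fy=4,interpolation=cv2.INTER_CUBIC))
```

```text
(no output)
```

View pics/c1.png

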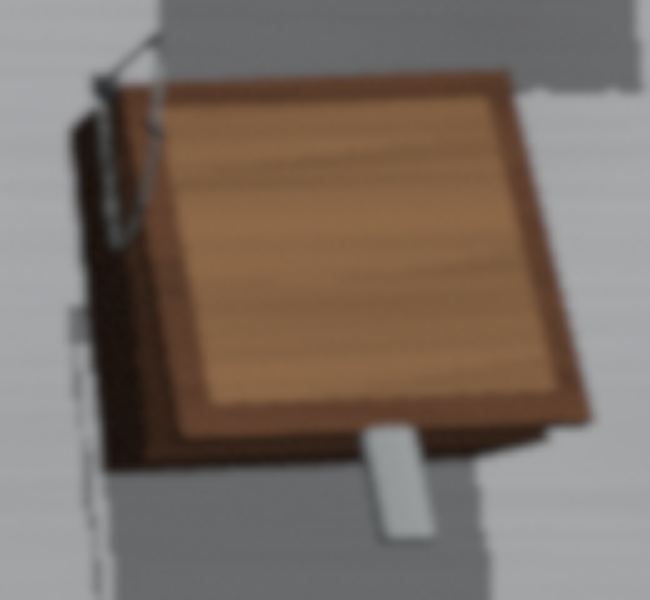

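View pics/c2.png

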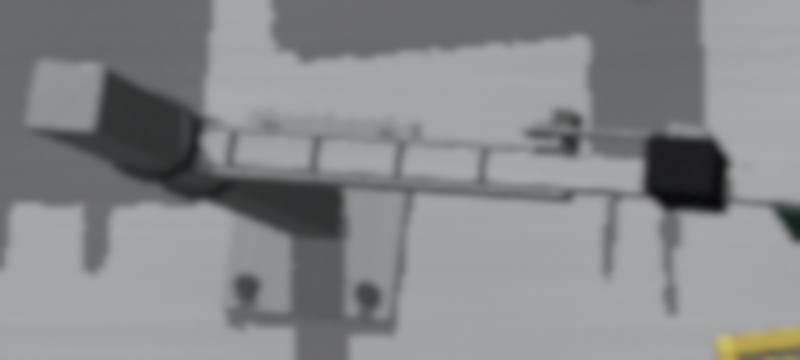

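View pics/c3.png

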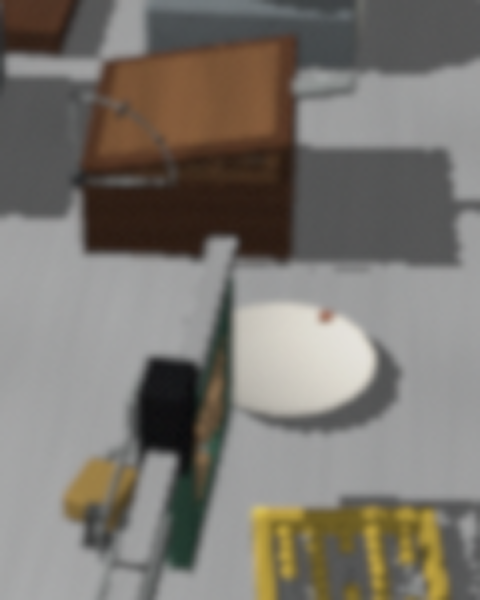

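```bash
cat > h.py <<'E'
import numpy as np, cv2
from scipy.spatial.transform import Rotation as R
from scipy.optimize import least_squares
from workcell import ctrl, imaging
def proj(n,P):
    p=imaging.camera_params(n);E=p["extrinsics"];q=np.atleast_2d(P)@E[:3,:3].T+E[:3,3];q=q@p["K"].T
    return q[:,:2]/q[:,2:]
def rz(a): return R.from_euler('z',a).as_matrix()
def Rt(s): return R.from_euler('xyz',s['tool_rot']).as_matrix()
def toworld(pose,L): return np.array([pose[0],pose[1],0])+np.asarray(L)@rz(pose[2]).T
def lidpt(t,a,y,n): # a distance from hinge to front, n normal offset up
    return [0.085-a*np.cos(t)+n*np.sin(t), y, 0.076+a*np.sin(t)+n*np.cos(t)]
E
cat > fit.py <<'E'
from h import *
def px(c,s,o): return (np.array(c,float)+.5)/s-.5+np.array(o)
T=lambda c:px(c,5,(430,180)); S=lambda c:px(c,4,(280,160)); U=lambda c:px(c,4,(70,195))
def f(p):
    x,y,w,t=p; r=[]
    A=[((510,72),0,-.09,.005),((183,437),.17,.09,.005),((590,420),.17,-.09,.005),((385,541),.218,.011,.005),((435,538),.218,-.011,.005)]
    B=[((107,62),0,-.09,.005),((297,38),.17,-.09,.005),((290,145),.17,.09,.005),((87,170),0,.09,.005)]
    for c,a,yy,n in A: r.append(proj("top",toworld(p[:3],lidpt(t,a,yy,n)))[0]-T(c))
    r.append(proj("top",toworld(p[:3],[-.085,.09,0]))[0]-T((107,470)))
    for c,a,yy,n in B: r.append(proj("side",toworld(p[:3],lidpt(t,a,yy,n)))[0]-S(c))
    for c,l in [((85,250),[.085,.09,0]),((290,262),[-.085,.09,0])]: r.append(proj("side",toworld(p[:3],l))[0]-S(c))
    return np.ravel(r)
o=least_squares(f,[.5,-.35,0,.15],loss='soft_l1'); print("case",o.x.round(4)); print(f(o.x).reshape(-1,2).round(1).tolist())
def g(p):
    h=.308;r=[]
    for c,l in [((38,60),[.015,.015,h]),((105,68),[.015,-.015,h]),((95,132),[-.015,-.015,h]),((27,125),[-.015,.015,h]),
      ((650,135),[.014,-.233,.247]),((722,140),[.014,-.267,.247]),((722,210),[-.014,-.267,.247]),((648,202),[-.014,-.233,.247]),
      ((484,163),[0,-.150,.207]),((400,159),[0,-.11,.207]),((315,154),[0,-.07,.207]),((232,150),[0,-.03,.207]),
      ((572,195),[-.011,-.19,.207]),((397,322),[-.06,-.05,.008])]:
        r.append(proj("top",toworld(p,l))[0]-U(c))
    return np.ravel(r)
o=least_squares(g,[.5,.4,0],loss='soft_l1'); print("base",o.x.round(4)); print(g(o.x).reshape(-1,2).round(1).tolist())
print("grip",toworld(o.x,[0,-.25,.222]), proj("side",toworld(o.x,[[0,-.25,.247],[0,-.19,.207],[0,0,.308]])).round(1))
E
python3 fit.py
```

```text
case [ 0.5759 -0.3494  0.0405  0.1638]
[[0.5, -1.2], [-0.6, 0.4], [1.2, 0.7], [-0.1, 0.2], [0.2, 0.4], [-1.1, 0.7], [-1.5, -0.9], [-0.2, -0.7], [0.4, 0.2], [-2.8, -0.3], [-1.1, 0.9], [0.1, -0.0]]
base [ 0.546   0.4456 -0.0717]
[[-0.0, -0.4], [1.0, -1.0], [0.4, 0.3], [-0.5, 0.7], [-0.3, 0.1], [0.2, 0.2], [-1.4, -2.3], [-1.6, -1.7], [0.6, 1.3], [0.7, 0.7], [1.1, 0.4], [0.9, -0.2], [-1.1, 0.5], [-1.2, -0.1]]
grip [0.52810438 0.19626989 0.222     ] [[322.3 252.9]
 [316.8 286.9]
 [291.1 322.4]]
```

```bash
cat >> h.py <<'E'
def plan(pos,rot):
    s=ctrl.read_state(); M=Rt(s); G=R.from_euler('xyz',rot).as_matrix()
    print("now",s['time'],s['position'].round(4),s['tool_rot'].round(3),"F",s['contact_force'].round(1),"w",s['width'].round(3))
    print("shift",(M.T@(np.array(pos)-s['position'])).round(4).tolist(),"turn",R.from_matrix(M.T@G).as_rotvec().round(4).tolist())
def shot(n,f):
    s=ctrl.read_state(); im=imaging.grab_frame(n); cv2.imwrite(f"pics/{f}.png",im); return s,im
def wproj(s,P):
    p=imaging.camera_params("wrist");H=p["hand_eye"];M=Rt(s)
    q=(np.atleast_2d(P)-s['position'])@M; q=(q-H[:3,3])@H[:3,:3]; q=q@p["K"].T
    return q[:,:2]/q[:,2:]
E
python3 -c "
from h import *
plan([.4637,-.354,.25],[np.pi,0,.04])"
```

```text
Traceback (most recent call last):
  File "h.py", line 15, in plan
    print("now",s['time'],s['position'].round(4),s['tool_rot'].round(3),"F",s['contact_force'].round(1),"w",s['width'].round(3))
                                                                                                            ^^^^^^^^^^^^^^^^
AttributeError: 'float' object has no attribute 'round'
```

```bash
sed -i "s/s\['width'\].round(3)/round(s['width'],3)/" h.py
python3 -c "
from h import *
plan([.4637,-.354,.25],[np.pi,0,.04])"
```

```text
now 0.15 [ 0.1833 -0.4917  0.2309] [-3.141 -0.     0.357] F [ 0.5 -0.5 -0.1] w 1.0
shift [0.3108, -0.0312, -0.019] turn [-0.001, -0.0001, 0.3168]
```

Request:
{"method": "move_arm", "body": {"targets": [[[0.05, -0.005, -0.01], [0, 0, 0.05]], [[0.1, -0.01, -0.019], [0, 0, 0.1]], [[0.14, -0.015, -0.019], [0, 0, 0.15]], [[0.18, -0.02, -0.019], [0, 0, 0.2]], [[0.22, -0.022, -0.019], [0, 0, 0.25]], [[0.26, -0.026, -0.019], [0, 0, 0.3]], [[0.3, -0.03, -0.019], [0, 0, 0.317]], [[0.311, -0.031, -0.019], [0, 0, 0.317]], [[0.311, -0.031, -0.019], [0, 0, 0.317]], [[0.311, -0.031, -0.019], [0, 0, 0.317]]]}}

```text
time: 1.15
position: [0.4631, -0.3546, 0.2498]
tool_rot: [-3.141, 0.001, 0.039]
contact_force: [-0.2, -0.6, -0.2]
width: 1.0
```

```bash
python3 -c "
from h import *
s,im=shot('wrist','w1')
p=[.5759,-.3494,.0405];t=.1638
P=toworld(p,[lidpt(t,.2,0,.005),lidpt(t,.218,.011,.005),lidpt(t,.218,-.011,.005),lidpt(t,.17,.09,.005),lidpt(t,.17,-.09,.005),lidpt(t,0,-.09,.005),lidpt(t,0,.09,.005)])
for u in wproj(s,P): 
  print(u.round(1)); cv2.circle(im,tuple(int(v) for v in u),3,(0,255,0),1)
cv2.imwrite('pics/w1a.png',im)
plan([.4637,-.354,.0897],[np.pi,0,.04])"
```

```text
[321.7 225.8]
[306.1 251.2]
[337.3 251.2]
[191.5 182.6]
[452.  182.5]
[462.7 -86.8]
[180.6 -86.5]
now 1.2 [ 0.4629 -0.3549  0.2499] [-3.141e+00  1.000e-03  3.900e-02] F [ 0.5 -0.6 -1.2] w 1.003
shift [0.001, -0.0007, 0.1602] turn [-0.001, 0.0006, -0.0013]
```

View pics/w1a.png

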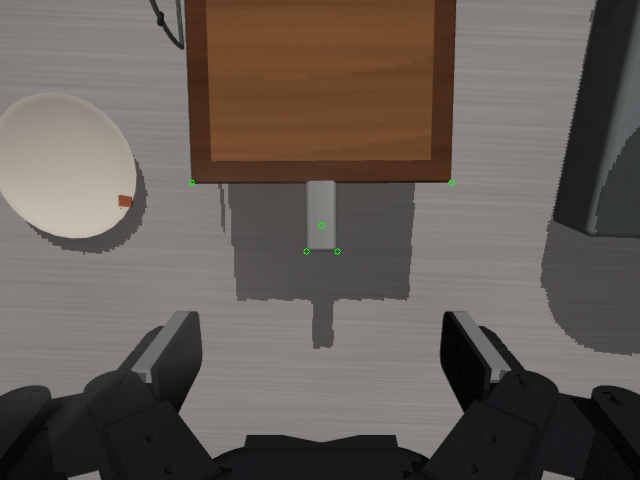

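The model overlay (green) matches the tab and the lid's front corners to within 1 px. Descending onto the tab.

Request:
{"method": "move_arm", "body": {"targets": [[[0, 0, 0.03], [0, 0, 0]], [[0.001, 0, 0.065], [0, 0, 0]], [[0.001, 0, 0.1], [0, 0, 0]], [[0.001, 0, 0.13], [0, 0, 0]], [[0.001, 0, 0.15], [0, 0, 0]], [[0.001, 0, 0.161], [0, 0, 0]], [[0.001, 0, 0.161], [0, 0, 0]], [[0.001, 0, 0.161], [0, 0, 0]]], "grip": 0.06}}

```text
time: 2.0
position: [0.4637, -0.3555, 0.09]
tool_rot: [3.141, -0.0, 0.038]
contact_force: [0.6, 0.3, 0.1]
width: 0.703
```

Request:
{"method": "move_arm", "body": {"targets": [[[0, 0, 0], [0, 0, 0]], [[0, 0, 0], [0, 0, 0]], [[0, 0, 0], [0, 0, 0]], [[0, 0, 0], [0, 0, 0]], [[0, 0, 0], [0, 0, 0]], [[0, 0, 0], [0, 0, 0]], [[0, 0, 0], [0, 0, 0]], [[0, 0, 0], [0, 0, 0]]], "grip": 0.0, "newtons": 40}}

```text
time: 2.8
position: [0.4637, -0.3547, 0.0902]
tool_rot: [-3.141, 0.0, 0.039]
contact_force: [-1.1, 5.4, 2.5]
width: 0.246
```

```bash
python3 -c "
from h import *
s,im=shot('wrist','w2')
print(s['position'],s['contact_force'],s['width']*85.4)
h=toworld([.5759,-.3494,.0405],[.085,0,.076])
print(h)
c=rz(.0405)[:,0]
for t in np.linspace(.1638,1.047,11):
  d=.2*(-c*(np.cos(t)-np.cos(.1638))+np.array([0,0,np.sin(t)-np.sin(.1638)])); print(round(t,3),(Rt(s).T@d).round(4))
"
```

```text
[ 0.46370767 -0.35465464  0.09021716] [-1.12123375  5.40870855  2.47229144] 20.969179580570405
[ 0.6608303  -0.34595844  0.076     ]
0.164 [0. 0. 0.]
0.252 [ 0.0036 -0.     -0.0173]
0.34 [ 0.0088 -0.0001 -0.0342]
0.429 [ 0.0154 -0.0001 -0.0505]
0.517 [ 0.0235 -0.0001 -0.0663]
0.605 [ 0.0329 -0.0002 -0.0812]
0.694 [ 0.0435 -0.0002 -0.0953]
0.782 [ 0.0554 -0.0002 -0.1083]
0.87 [ 0.0684 -0.0003 -0.1203]
0.959 [ 0.0824 -0.0003 -0.1311]
1.047 [ 0.0973 -0.0003 -0.1406]
```

View pics/w2.png

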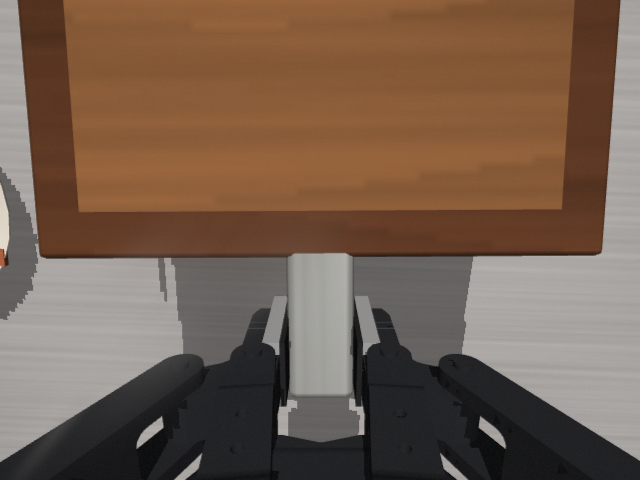

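The tab is held between the pads. Lifting now along the arc.

Request:
{"method": "move_arm", "body": {"targets": [[[0.001, 0, -0.006], [0, 0, 0]], [[0.0036, 0, -0.0173], [0, 0, 0]], [[0.006, 0, -0.026], [0, 0, 0]], [[0.0088, 0, -0.0342], [0, 0, 0]], [[0.012, 0, -0.0425], [0, 0, 0]], [[0.0154, 0, -0.0505], [0, 0, 0]], [[0.0193, 0, -0.0585], [0, 0, 0]], [[0.0235, 0, -0.0663], [0, 0, 0]], [[0.028, 0, -0.074], [0, 0, 0]], [[0.0329, 0, -0.0812], [0, 0, 0]], [[0.0329, 0, -0.0812], [0, 0, 0]], [[0.0329, 0, -0.0812], [0, 0, 0]]]}}

```text
time: 4.05
position: [0.4973, -0.3531, 0.1725]
tool_rot: [-3.141, -0.002, 0.039]
contact_force: [1.3, 4.2, -0.9]
width: 0.245
```

```bash
python3 -c "
from h import *
s,im=shot('wrist','w3')
print(s['position'],s['tool_rot'],s['contact_force'],s['wrist_torque'],s['width']*85.4)
p0=np.array([.4637,-.3547,.0902]);c=rz(.0405)[:,0]
for t in np.linspace(.605,1.047,6):
  d=p0+.2*(-c*(np.cos(t)-np.cos(.1638))+np.array([0,0,np.sin(t)-np.sin(.1638)]))-s['position']; print(round(t,3),(Rt(s).T@d).round(4))
"
```

```text
[ 0.49726915 -0.35314295  0.17245543] [-3.14082018e+00 -1.54249960e-03  3.89733446e-02] [ 1.26306933  4.17689689 -0.88091005] [0.85712535 0.11622412 0.1186174 ] 20.932666763038917
0.605 [-0.0008  0.0002  0.0011]
0.693 [ 0.0099  0.0002 -0.0129]
0.782 [ 0.0218  0.0001 -0.026 ]
0.87 [ 0.0348  0.0001 -0.038 ]
0.959 [ 0.0489  0.0001 -0.0487]
1.047 [ 0.0638  0.0001 -0.0582]
```

View pics/w3.png

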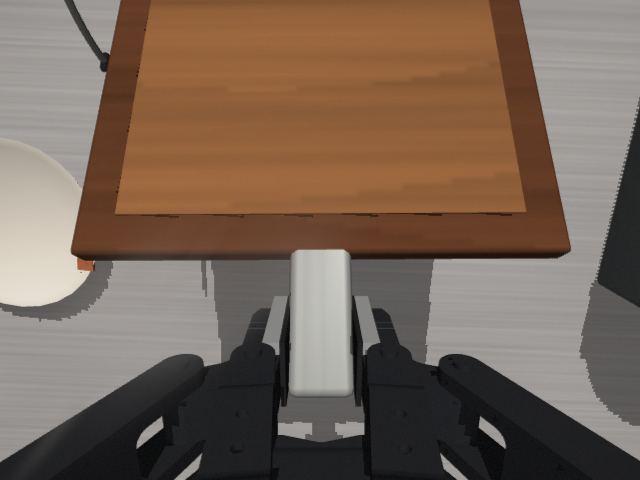

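The lid is following and the tab swivels in the pads. Next, the rest of the arc.

Request:
{"method": "move_arm", "body": {"targets": [[[0.004, 0, -0.006], [0, 0, 0]], [[0.0099, 0, -0.0129], [0, 0, 0]], [[0.0157, 0, -0.0196], [0, 0, 0]], [[0.0218, 0, -0.026], [0, 0, 0]], [[0.0282, 0, -0.0321], [0, 0, 0]], [[0.0348, 0, -0.038], [0, 0, 0]], [[0.0418, 0, -0.0435], [0, 0, 0]], [[0.0489, 0, -0.0487], [0, 0, 0]], [[0.0563, 0, -0.0536], [0, 0, 0]], [[0.0638, 0, -0.0582], [0, 0, 0]], [[0.0638, 0, -0.0582], [0, 0, 0]], [[0.0638, 0, -0.0582], [0, 0, 0]]]}}

```text
time: 5.3
position: [0.5619, -0.3503, 0.2314]
tool_rot: [-3.141, -0.004, 0.04]
contact_force: [2.6, 5.2, -5.4]
width: 0.24
```

```bash
python3 -c "
from h import *
s,im=shot('wrist','w4')
print(s['position'],s['tool_rot'],s['contact_force'],s['wrist_torque'],s['width']*85.4)
s,im=shot('top','t4');cv2.imwrite('pics/t4c.png',cv2.resize(im[180:300,430:560],None,fx=5,fy=5,interpolation=cv2.INTER_CUBIC))
s,im=shot('side','s4');cv2.imwrite('pics/s4c.png',cv2.resize(im[130:250,270:390],None,fx=5,fy=5,interpolation=cv2.INTER_CUBIC))
"
```

```text
[ 0.56194294 -0.3502549   0.23142592] [-3.14098477 -0.00391429  0.03967477] [ 2.59377532  5.24796758 -5.40581347] [0.95278486 0.15606343 0.06972116] 20.530353755516487
```

View pics/s4c.png

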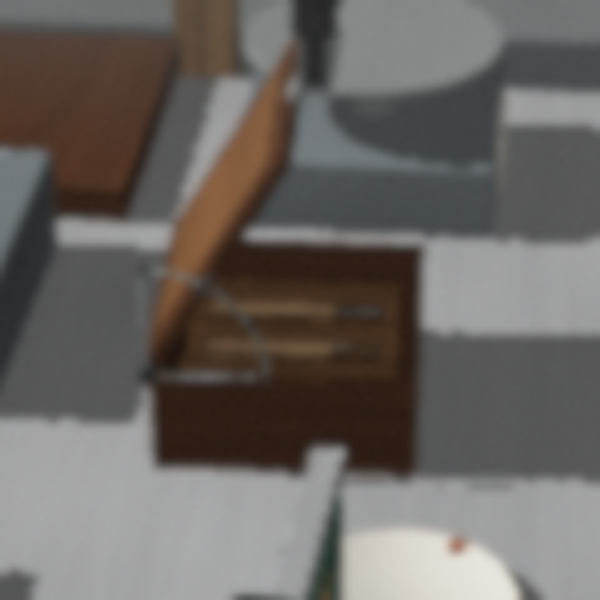

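View pics/w4.png

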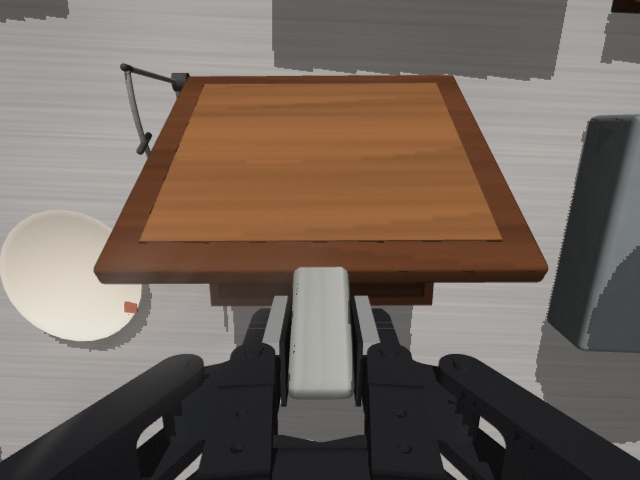

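```bash
python3 -c "
from h import *
import pickle
s={'position':np.array([ 0.56194294,-0.3502549,0.23142592]),'tool_rot':np.array([-3.14098477,-0.00391429,0.03967477])}
ob=[((189,76),0,.09),((455,76),0,-.09),((97,268),.17,.09),((545,267),.17,-.09)]
p=[.5759,-.3494,.0405]
def f(v):
  q=[p[0]+v[1],p[1]+v[2],p[2]+v[3]]
  return np.ravel([wproj(s,toworld(q,lidpt(v[0],a,y,.005)))[0]-np.array(c) for c,a,y in ob])
for w in (1e4,1e3,1): 
  o=least_squares(lambda v:np.r_[f(v),w*v[1:]],[1,0,0,0]);print(np.degrees(o.x[0]),o.x.round(4),f(o.x).round(1))
im=cv2.imread('pics/w4.png')
for t in (1.0,1.047,1.09):
  print(t,[wproj(s,toworld(p,lidpt(t,a,y,.005)))[0].round(1).tolist() for c,a,y in ob])
cv2.imwrite('pics/w4c.png',cv2.resize(im[60:300,80:340],None,fx=2.3,fy=2.3))
"
```

```text
58.950607942979445 [1.0289e+00 1.0000e-04 1.0000e-04 0.0000e+00] [-1.4 -3.   1.5 -3.2 -6.2  4.9 10.4  5.7]
58.52750045792667 [ 1.0215e+00  1.1000e-03  7.0000e-04 -1.0000e-04] [-2.5 -4.7  0.8 -4.9 -6.8  4.4  8.1  5.2]
58.46006669084287 [ 1.0203e+00  1.3000e-03  8.0000e-04 -7.0000e-04] [-2.5 -5.1  0.8 -5.1 -6.8  4.2  7.8  5.3]
1.0 [[187.7, 73.2], [456.7, 73.0], [96.2, 281.0], [550.5, 280.8]]
1.047 [[187.8, 73.0], [456.6, 72.9], [87.9, 267.9], [559.0, 267.7]]
1.09 [[187.8, 72.9], [456.5, 72.7], [80.1, 254.4], [566.9, 254.2]]
```

View pics/w4c.png

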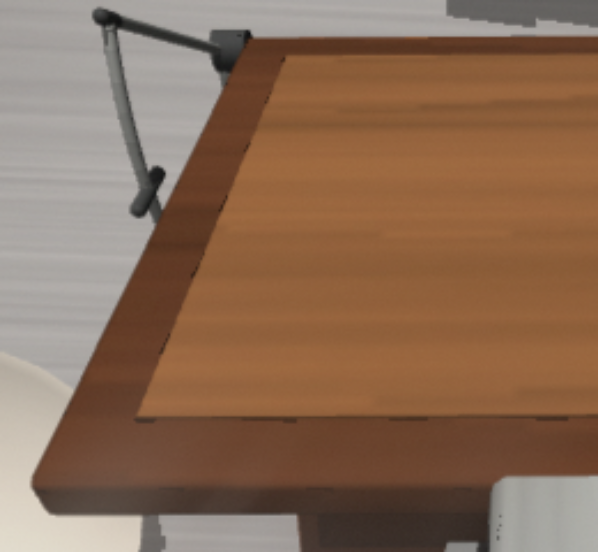

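Request:
{"method": "move_arm", "body": {"targets": [[[0, 0, 0], [0, 0, 0]], [[0, 0, 0], [0, 0, 0]], [[0, 0, 0], [0, 0, 0]], [[0, 0, 0], [0, 0, 0]], [[0, 0, -0.03], [0, 0, 0]], [[0, 0, -0.06], [0, 0, 0]], [[-0.01, 0, -0.1], [0, 0, 0]], [[-0.02, 0, -0.13], [0, 0, 0]], [[-0.03, 0, -0.15], [0, 0, 0]], [[-0.03, 0, -0.15], [0, 0, 0]], [[-0.03, 0, -0.15], [0, 0, 0]]], "grip": 0.07}}

```text
time: 6.55
position: [0.5314, -0.3517, 0.3806]
tool_rot: [-3.141, -0.004, 0.039]
contact_force: [0.1, -0.7, -0.6]
width: 0.822
```

```bash
python3 -c "
from h import *
s,im=shot('wrist','w5'); print(repr(s['position']),repr(s['tool_rot']))
p=[.5759,-.3494,.0405];im2=im.copy()
for t,col in((1.0,(255,0,0)),(1.047,(0,255,0)),(1.09,(0,0,255))):
  P=toworld(p,[lidpt(t,a,y,.005) for a,y in((0,.09),(.17,.09),(.17,-.09),(0,-.09))]); P2=toworld(p,[lidpt(t,.218,y,.005) for y in(.011,-.011)])
  cv2.polylines(im2,[wproj(s,P).round().astype(int)],True,col);cv2.polylines(im2,[wproj(s,P2).round().astype(int)],False,col)
cv2.imwrite('pics/w5a.png',im2)
s,im=shot('side','s5')
A=cv2.resize(im[130:250,270:390],None,fx=5,fy=5,interpolation=cv2.INTER_CUBIC)
for t,col in((1.0,(255,0,0)),(1.047,(0,255,0)),(1.09,(0,0,255))):
  P=toworld(p,[lidpt(t,a,y,-.005) for a,y in((0,.09),(.17,.09),(.17,-.09),(.17,-.011),(.218,-.011),(.218,.011),(.17,.011),(.17,.09))])
  cv2.polylines(A,[((proj('side',P)-[270,130]+.5)*5).round().astype(int)],False,col)
cv2.imwrite('pics/s5c.png',A)
"
```

```text
array([ 0.53140426, -0.35169725,  0.38062886]) array([-3.14083001, -0.00406285,  0.03920605])
```

View pics/w5a.png

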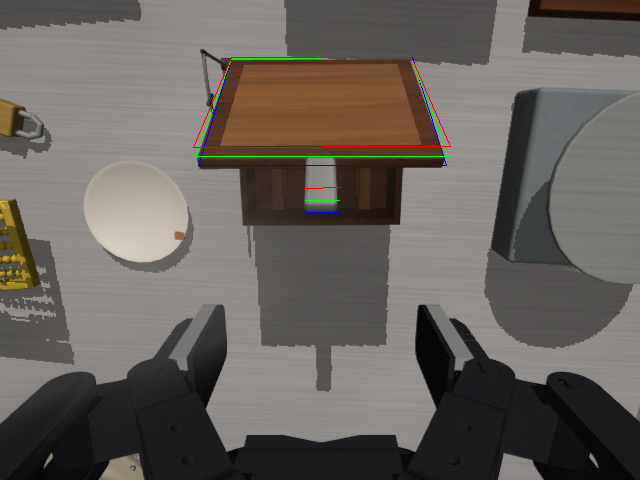

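View pics/s5c.png

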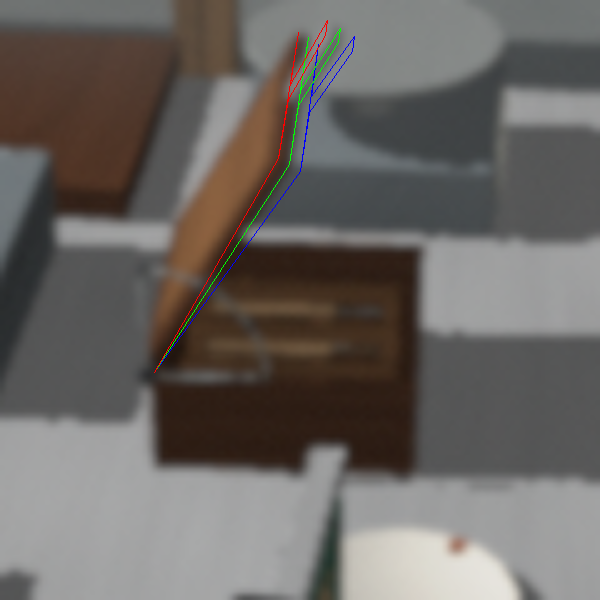

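```bash
python3 -c "
import cv2
im=cv2.imread('pics/w5.png');cv2.imwrite('pics/w5b.png',cv2.resize(im[45:225,190:460],None,fx=2.9,fy=2.9,interpolation=cv2.INTER_CUBIC))
im=cv2.imread('pics/s5.png');cv2.imwrite('pics/s5b.png',cv2.resize(im[130:210,295:345],None,fx=7,fy=7,interpolation=cv2.INTER_CUBIC))
"
```

```text
(no output)
```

View pics/w5b.png

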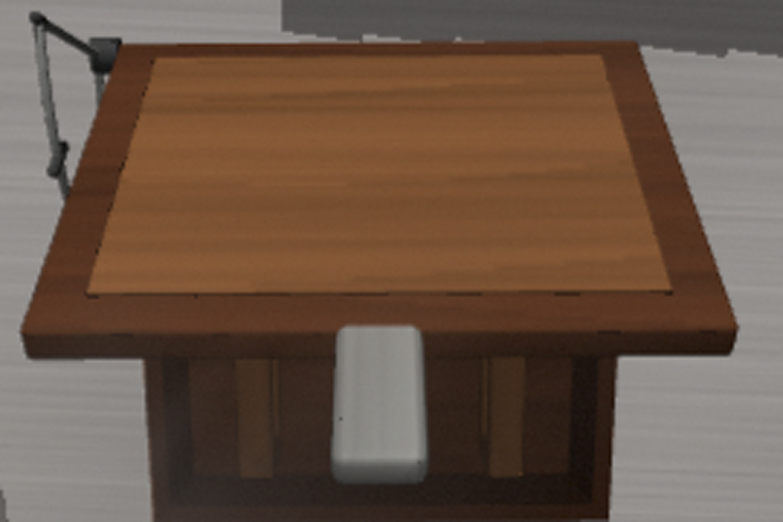

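View pics/s5b.png

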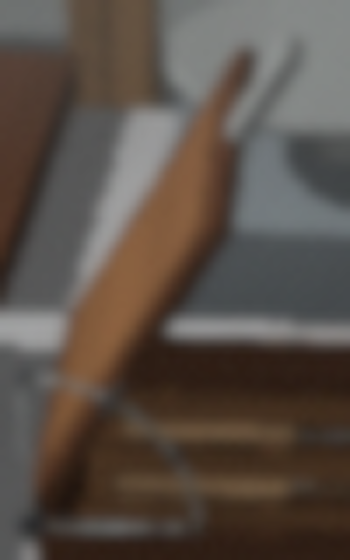

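The views put the lid at about 59 to 60°, standing free. Now to above the grip.

```bash
python3 -c "
from h import *
plan([.5281,.1963,.33],[np.pi,0,np.pi/2-.0717])"
```

```text
now 6.65 [ 0.5315 -0.3515  0.3795] [-3.139e+00 -2.000e-03  4.000e-02] F [ 1.2  0.  -0.5] w 0.822
shift [0.0182, -0.5473, 0.0509] turn [-0.0004, -0.0038, -1.4594]
```

Request:
{"method": "move_arm", "body": {"targets": [[[0, -0.02, 0], [0, 0, -0.05]], [[0, -0.06, 0], [0, 0, -0.15]], [[0, -0.105, 0], [0, 0, -0.28]], [[0, -0.15, 0], [0, 0, -0.41]], [[0.002, -0.195, 0], [0, 0, -0.54]], [[0.004, -0.24, 0], [0, 0, -0.67]], [[0.006, -0.285, 0], [0, 0, -0.8]], [[0.008, -0.33, 0], [0, 0, -0.93]], [[0.01, -0.375, 0], [0, 0, -1.06]], [[0.012, -0.42, 0], [0, 0, -1.19]], [[0.014, -0.46, 0.01], [0, 0, -1.32]], [[0.018, -0.5, 0.02], [0, 0, -1.4]]], "grip": 0.0854}}

```text
time: 7.85
position: [0.5293, 0.151, 0.3595]
tool_rot: [3.141, -0.003, 1.445]
contact_force: [0.4, -0.6, 0.6]
width: 0.998
```

```bash
python3 -c "
from h import *
plan([.5281,.1963,.33],[np.pi,0,np.pi/2-.0717])"
```

```text
now 7.85 [0.5293 0.151  0.3595] [ 3.141e+00 -3.000e-03  1.445e+00] F [ 0.4 -0.6  0.6] w 0.998
shift [0.0447, -0.0069, 0.0297] turn [0.0007, -0.0026, -0.0541]
```

Request:
{"method": "move_arm", "body": {"targets": [[[0.02, -0.003, 0.012], [0, 0, -0.025]], [[0.044, -0.007, 0.03], [0, -0.002, -0.054]], [[0.044, -0.007, 0.03], [0, -0.002, -0.054]], [[0.044, -0.007, 0.03], [0, -0.002, -0.054]], [[0.044, -0.007, 0.03], [0, -0.002, -0.054]]]}}

```text
time: 8.35
position: [0.5282, 0.1949, 0.3299]
tool_rot: [3.14, -0.001, 1.498]
contact_force: [0.1, 0.6, 0.4]
width: 0.999
```

```bash
python3 -c "
from h import *
s,im=shot('wrist','w6'); print(repr(s['position']),repr(s['tool_rot']))
b=[.546,.4456,-.0717]
for L in [[[.014,-.233,.247],[.014,-.267,.247],[-.014,-.267,.247],[-.014,-.233,.247]],[[.011,-.19,.207],[-.011,-.19,.207]],[[.008,-.15,.207],[-.008,-.15,.207]],[[.008,-.11,.207],[-.008,-.11,.207]]]:
  u=wproj(s,toworld(b,L)); print(u.round(1).tolist()); cv2.polylines(im,[u.round().astype(int)],True,(0,255,0))
cv2.imwrite('pics/w6a.png',im)
"
```

```text
array([0.52821214, 0.19492286, 0.32993887]) array([ 3.14039897e+00, -5.09506489e-04,  1.49790012e+00])
[[346.2, 223.7], [345.2, 279.8], [297.7, 279.8], [296.6, 223.7]]
[[338.8, 141.8], [303.8, 141.9]]
[[334.6, 73.3], [307.9, 73.4]]
[[335.2, -1.9], [307.2, -1.8]]
```

View pics/w6.png

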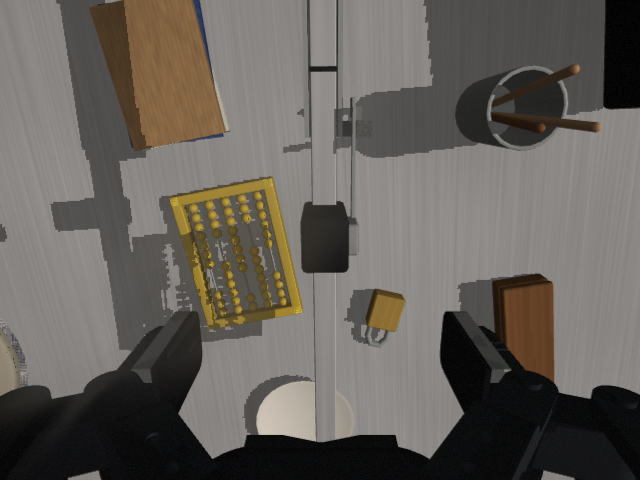

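View pics/w6a.png

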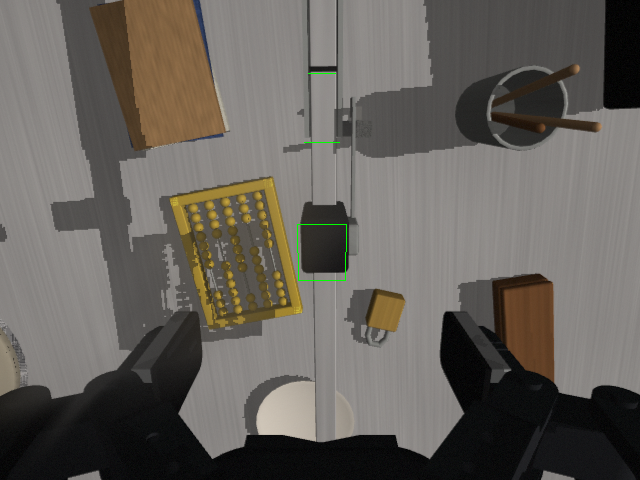

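The block top is at about (325,238) and line 1 is at (323,68). Compared with the model, the base sits about 2.4 mm further in +x and 3.5 mm further in +y. I'll correct for that and descend.

```bash
python3 -c "
from h import *
plan([.5308,.1998,.201],[np.pi,0,np.pi/2-.0717])"
```

```text
now 8.4 [0.5282 0.1948 0.3301] [ 3.140e+00 -1.000e-03  1.498e+00] F [ 0.4 -0.8  0.4] w 1.0
shift [0.0051, 0.002, 0.1291] turn [0.0015, -0.0006, -0.0014]
```

Request:
{"method": "move_arm", "body": {"targets": [[[0.003, 0.001, 0.02], [0, 0, 0]], [[0.005, 0.002, 0.05], [0, 0, 0]], [[0.005, 0.002, 0.08], [0, 0, 0]], [[0.005, 0.002, 0.105], [0, 0, 0]], [[0.005, 0.002, 0.12], [0, 0, 0]], [[0.005, 0.002, 0.129], [0, 0, 0]], [[0.005, 0.002, 0.129], [0, 0, 0]]]}}

```text
time: 9.1
position: [0.5308, 0.1992, 0.2007]
tool_rot: [3.141, -0.0, 1.497]
contact_force: [-0.8, 0.9, 0.0]
width: 1.002
```

```bash
python3 -c "
from h import *
s,im=shot('wrist','w7'); print(repr(s['position']),repr(s['tool_rot']),s['contact_force'])
"
```

```text
array([0.53078445, 0.19917342, 0.20068783]) array([ 3.14101561e+00, -3.73055302e-04,  1.49677951e+00]) [-0.82771629  0.93399853  0.01791193]
```

View pics/w7.png

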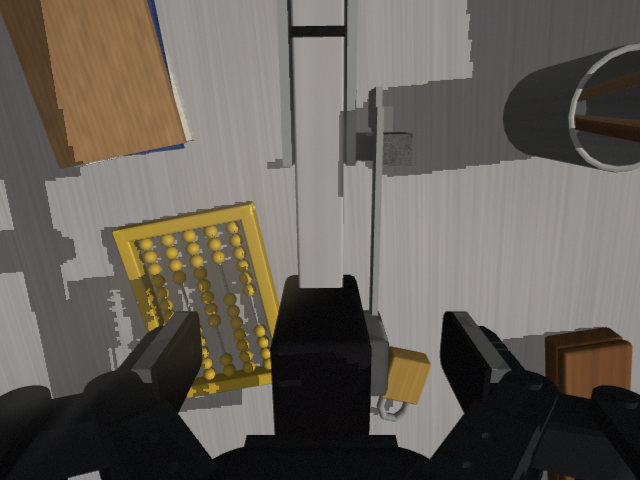

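```bash
python3 -c "
from h import *
s=ctrl.read_state();M=Rt(s)
def wp(tx,z): # point at tool-x offset & height
  P=s['position']+M[:,0]*tx; P[2]=z; return wproj(s,P)[0].round(1)
print('block edge v277',[(d,wp(d,.247)) for d in(.013,.017,.021)])
print('mouth v165',[(d,wp(d,.207)) for d in(.056,.06,.064)])
print('mark1 v31',[(d,wp(d,.207)) for d in(.096,.1,.104)])
"
```

```text
block edge v277 [(0.013, array([323.5, 359. ])), (0.017, array([323.6, 345.7])), (0.021, array([323.6, 332.2]))]
mouth v165 [(0.056, array([322.9, 177.4])), (0.06, array([322.9, 165.2])), (0.064, array([322.9, 152.7]))]
mark1 v31 [(0.096, array([323.1,  44.8])), (0.1, array([323.1,  30.2])), (0.104, array([323.2,  15.3]))]
```

Mouth and line 1 project exactly 60 and 100 mm from the TCP, so the grip is centred. Closing.

Request:
{"method": "move_arm", "body": {"targets": [[[0, -0.0005, 0], [0, 0, 0]], [[0, -0.0005, 0], [0, 0, 0]], [[0, -0.0005, 0], [0, 0, 0]], [[0, -0.0005, 0], [0, 0, 0]], [[0, -0.0005, 0], [0, 0, 0]], [[0, -0.0005, 0], [0, 0, 0]], [[0, -0.0005, 0], [0, 0, 0]], [[0, -0.0005, 0], [0, 0, 0]], [[0, -0.0005, 0], [0, 0, 0]]], "grip": 0.0, "newtons": 30}}

```text
time: 10.05
position: [0.531, 0.1993, 0.2027]
tool_rot: [3.138, -0.001, 1.498]
contact_force: [-0.1, -0.9, 6.5]
width: 0.326
```

```bash
python3 -c "
from h import *
s,im=shot('wrist','w8'); print(repr(s['position']),repr(s['tool_rot']),s['contact_force'],s['width']*85.4)
d=-rz(-.0717)[:,1]; print(d,(Rt(s).T@(d*.12)).round(4))
"
```

```text
array([0.53098179, 0.19934591, 0.20269188]) array([ 3.13774675e+00, -7.49273719e-04,  1.49750996e+00]) [-0.07108758 -0.86353441  6.52265985] 27.80997580752656
[-0.07163858 -0.99743066 -0.        ] [-1.2e-01  2.0e-04 -1.0e-04]
```

View pics/w8.png

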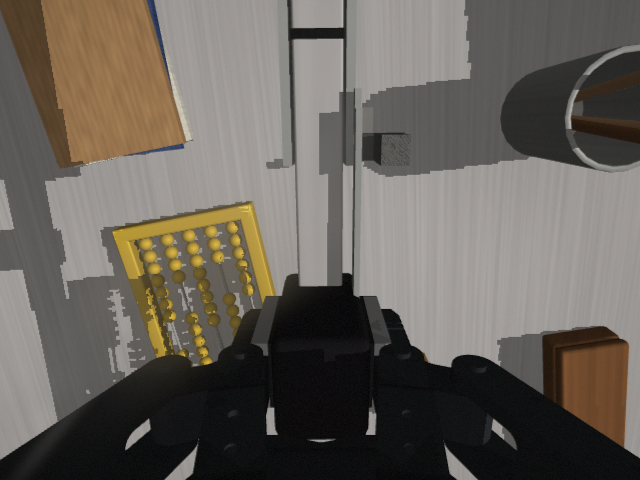

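The button is pressed: the lock rod has swung clear of the keeper at (395,147) and the opening is about 28 mm. Drawing out.

Request:
{"method": "move_arm", "body": {"targets": [[[-0.005, 0, 0], [0, 0, 0]], [[-0.015, 0, 0], [0, 0, 0]], [[-0.027, 0, 0], [0, 0, 0]], [[-0.04, 0, 0], [0, 0, 0]], [[-0.053, 0, 0], [0, 0, 0]], [[-0.066, 0, 0], [0, 0, 0]], [[-0.079, 0, 0], [0, 0, 0]], [[-0.092, 0, 0], [0, 0, 0]], [[-0.105, 0, 0], [0, 0, 0]], [[-0.115, 0, 0], [0, 0, 0]], [[-0.12, 0, 0], [0, 0, 0]], [[-0.12, 0, 0], [0, 0, 0]]]}}

```text
time: 11.3
position: [0.5235, 0.0792, 0.2028]
tool_rot: [3.134, -0.002, 1.497]
contact_force: [12.1, 4.0, -3.2]
width: 0.323
```

```bash
python3 -c "
from h import *
s,im=shot('wrist','w9'); print(repr(s['position']),repr(s['tool_rot']),s['contact_force'],s['wrist_torque'],s['width']*85.4)
cv2.imwrite('pics/w9c.png',cv2.resize(im[0:120,240:400],None,fx=5,fy=5))
s,im=shot('top','t9')
cv2.imwrite('pics/t9c.png',cv2.resize(im[195:285,70:270],None,fx=4,fy=4,interpolation=cv2.INTER_CUBIC))
"
```

```text
array([0.52347913, 0.07915371, 0.20276965]) array([ 3.13419443e+00, -1.77665479e-03,  1.49694848e+00]) [12.09522113  4.0439343  -3.15499682] [ 0.51983533 -1.0704079   0.3511956 ] 27.566760612579888
```

View pics/w9.png

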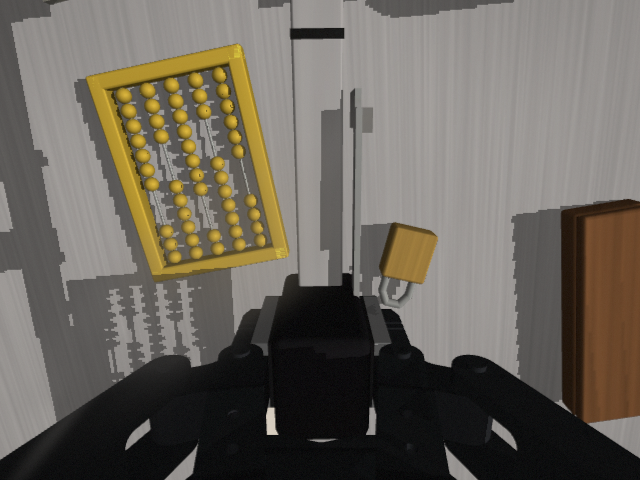

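View pics/t9.png

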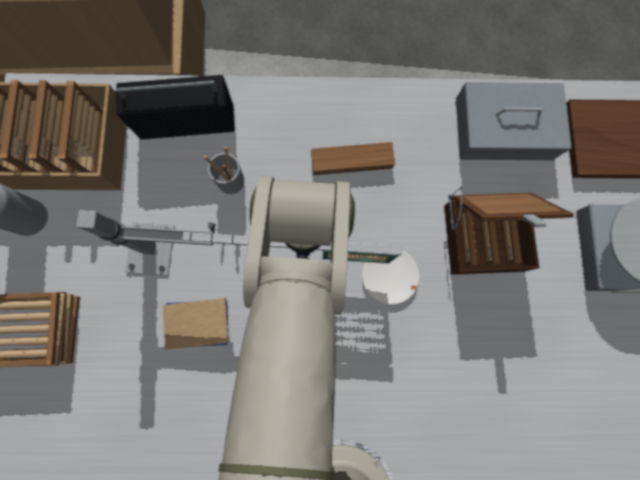

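View pics/t9c.png

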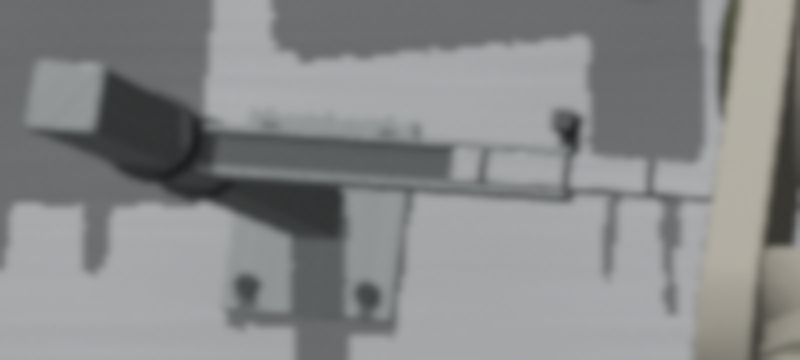

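Line 4 now sits at crop x=484, where line 1 sat at home, so the extension is about 0.120 and line 3 is at the mouth. A side force of 12 N remains, so I'll relieve it slightly.

Request:
{"method": "move_arm", "body": {"targets": [[[-0.0003, 0, 0], [0, 0, 0]], [[-0.0003, 0, 0], [0, 0, 0]], [[-0.0003, 0, 0], [0, 0, 0]], [[-0.0003, 0, 0], [0, 0, 0]], [[-0.0003, 0, 0], [0, 0, 0]]]}}

```text
time: 11.9
position: [0.5235, 0.0796, 0.2028]
tool_rot: [3.134, -0.003, 1.498]
contact_force: [5.2, 3.6, 0.1]
width: 0.325
```

```bash
python3 -c "
from h import *
s,im=shot('wrist','w10'); print(s['time'],repr(s['position']),repr(s['tool_rot']),s['contact_force'],s['width']*85.4)
s,im=shot('top','t10')
cv2.imwrite('pics/t10c.png',cv2.resize(im[210:255,160:260],None,fx=8,fy=8,interpolation=cv2.INTER_CUBIC))
s,im=shot('side','s10'); print(s['position'])
"
```

```text
11.9 array([0.52354838, 0.07959347, 0.20275057]) array([ 3.13398784e+00, -2.90594986e-03,  1.49789350e+00]) [5.19448081 3.61441759 0.1416577 ] 27.73454167757572
[0.52357598 0.07956313 0.20273292]
```

View pics/t10c.png

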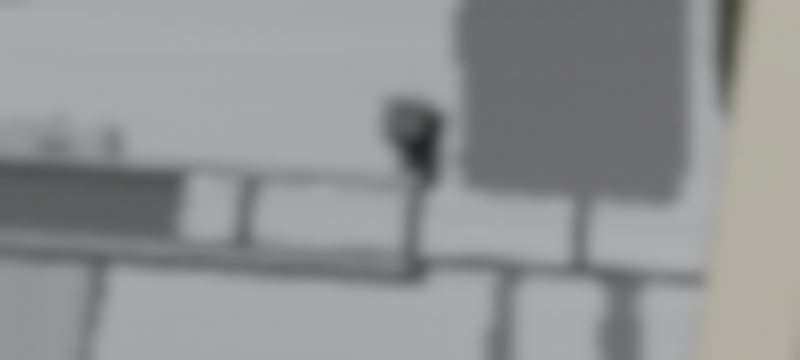

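View pics/s10.png

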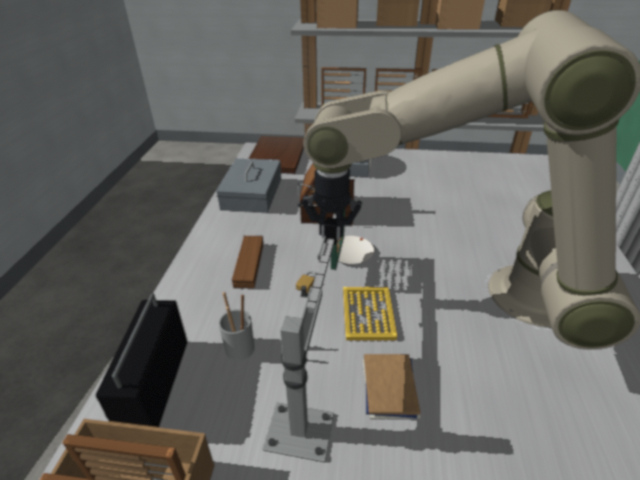

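View pics/w10.png

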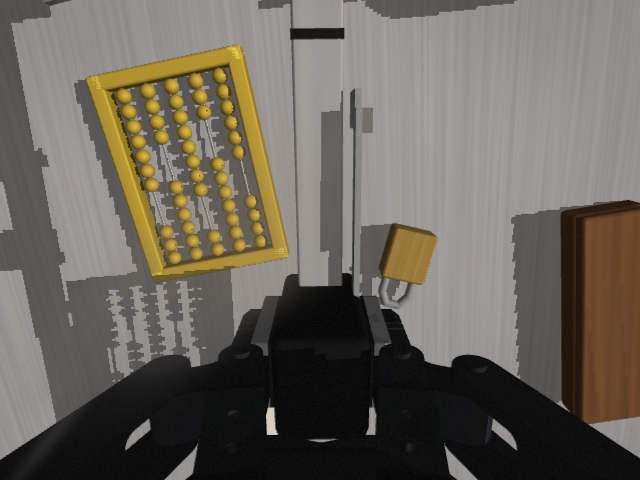

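```bash
python3 -c "
from h import *
print(ctrl.sign_off())"
```

```text
the job is handed in; nothing more can be done
None
```

I raised the lid to about 60°, let it go, then drew the display arm out to the third mark. I handed in at about 12 s with the gripper still holding the grip.

**Lid:**
- It stood by itself after I released it. Most views put it at 59–60°.
- The lid's apparent width in the wrist pictures read lower, nearer 57–58°. I put that down to rounded corners and calibration error.

**Display arm:**
- The grip is held at 30 N with the button pressed, and the wrist picture shows the lock rod clear of its keeper.
- The gripper's measured travel is 0.120 m, and the first mark did not shift in the wrist view, so the grip did not slip.
- Line 4 now sits where line 1 sat at home, to within about 0.5 mm. In the blurred top view the third mark looks about 1 pixel (2 mm) inside the visible channel edge. The home picture shows the same kind of offset, so I trusted the travel and the marks.
- A 12 N side force after the draw was eased to about 5 N.

The other goods looked unmoved in the last pictures.

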